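# Lay a mortar prism in the length comparator

## Task

The tall mortar prism stands on end at the open end of the comparator bed. Without gripping or lifting anything, push its top so that it tips over and lies down in the channel with its top end towards the steel anvil, then push it along the channel until it touches the anvil, and finally push the upright keeper arm over so that its pad lies on the prism. Finish clear of everything, and leave the cubes and the other tools on the bench where they are.

Things in the scene. Friction and masses are not known exactly. Their poses are not given: they have to be found in the camera images.
- bed: Fixed aluminium plate 310 x 116 mm (local x -150 to +160, y +-58) with a straight channel. Origin: on the bench, under the channel's centre line. Local x runs along the channel from the open end (-x) to the anvil (+x), which is roughly to the robot's left (within 26 degrees); local y points to the keeper's side, z up.
- anvil_face (a point): Middle of the anvil's face at the channel floor: bed frame (120, 0, 12) mm. The steel anvil block closes the channel's +x end: 68 mm wide, top 60 mm above the bench, a dial gauge behind it.
- channel (a point): Point on the channel floor (a rubber strip 12 mm above the bench, bed x = -148 to +117 mm): bed frame (0, 0, 12) mm. The channel is 52 mm wide between two side rails 8 mm thick, whose tops are 27 mm above the bench.
- prism: Grey mortar prism 40 x 40 x 160 mm, 0.48 to 0.67 kg, standing on end in the channel near its open end, square to the rails within 4 degrees. Origin: centre of the face it stands on at the start; its z axis runs along its length, up at the start. About 1 N near its top tips it; beyond 14 degrees of lean it falls by itself and lies 15 to 60 mm short of the anvil. Sliding it takes 2 to 6 N.
- prism_mid (a point): Centre of the prism (80 mm from either end).
- prism_top (a point): Centre of the prism's end face that is on top at the start (prism frame z = 160 mm).
- keeper (a joint): Hinge of the keeper arm, rad: 0 = arm straight up, negative = leaning away from the channel (starts at -0.32 to -0.12), pi/2 = level across the channel with its pad on the prism (without a prism it sinks to 1.9). Hinge axis parallel to bed x, at bed y = +45, z = 63 mm. Light friction: under 1 N on its upper part moves it; from about 0.4 rad past upright it falls by its own weight.
- keeper_tip (a point): Free end of the keeper arm, 85 mm from its hinge axis. The arm is a steel bar centred at bed x = 75 mm, 24 mm wide (along bed x), 6 mm thick, with a round rubber pad 8 mm high 45 mm from the hinge on its channel side. Two hinge cheeks beside it (bed x 52 to 98 mm) reach 70 mm above the bench.
- cube_a: Bystander: loose 50 mm mortar cube beside the bed, on the side away from the keeper. Origin: centre of its underside.
- cube_b: Bystander: second loose 50 mm mortar cube, same side. Origin: centre of its underside.
- weight: Bystander: brass weight with a knob, 40 mm across, 46 mm high, beside the bed on the keeper's side. Origin: centre of its underside.
- cone: Bystander: brass truncated cone, 100 mm across the foot, 60 mm high. Origin: centre of its underside.
- bowl: Bystander: steel bowl, 120 mm across, 55 mm high. Origin: centre of its underside.
- spatula: Bystander: spatula with a wooden handle, lying flat to the side. Origin: near its middle, on the bench.
- caliper: Bystander: steel caliper about 190 mm long and 8 mm thick, lying flat to the side. Origin: middle of its beam, on the bench.
Mind the look-alikes: they are no part of the job. What is shaped like the prism but blue or green is not meant.

How it is judged:
On the way, in this order (a step that is already met when the one before it is completed fails the run):
1. the prism has been tipped over and lies in the channel, its top end towards the anvil (angle between prism's own z axis and vertical between 1.5 and 1.64 rad and height (world z) of prism_mid below 0.037 m and y of prism_mid in the frame of bed between -0.012 and 0.012 m and x of prism_top in the frame of bed above 0 m), for 0.2 s.
2. the lying prism has been pushed up to the anvil (all of step 1 and x of prism_top in the frame of bed above 0.1165 m), for 0.2 s.
3. the keeper arm has been flipped over and its pad lies on the prism (all of step 2 and value of joint keeper between 1.49 and 1.65 rad), for 0.2 s.
At the end, for the whole second after the job is handed in: The prism lies flat in the channel (within 4 degrees of level, centred within 12 mm), its former top end within 3.5 mm of the anvil, the keeper arm is level on it (joint 1.49 to 1.65 rad), and both are at rest (all of step 3 and linear speed of prism below 0.01 m/s and angular speed of prism below 0.05 rad/s and velocity of joint keeper below 0.05 rad/s); the robot touches nothing.
It fails at once if the prism is lifted or carried: its centre rises more than 12 mm above its standing height, or more than 18 mm off its bed when lying (height (world z) of prism_mid above 0.104 m or (angle between prism's own z axis and vertical between 1.45 and 1.69 rad and height (world z) of prism_mid above 0.05 m)).
It fails at once if a bystander is moved more than 15 mm (distance of any of cube_a, cube_b, weight, cone, bowl, spatula, caliper from where it was at the start of the episode above 0.015 m).
It also fails if it takes over 53 s, if anything falls off the work surface, if the arm or the gripper's body presses on something with over 40 N, if the wrist force passes 120 N, or if a joint passes its speed limit or range.

## Robot

A 6-joint arm with a two-finger parallel gripper is mounted at the origin on the work surface. World frame = base frame: x ahead of the robot, y to its left, z up, the work surface at z = 0. Lengths are in m, angles in rad, forces in N, time in s.
With the tool pointing down it reaches from about 0.275 to 0.875 m from the base axis. Payload 12.5 kg.
Tool frame: the origin (TCP) lies midway between the tips of the shut fingers; the grasp point (between the pads) lies r.pinch_z behind it (r.pinch_z is the distance from the TCP to the grasp point, in m); z points along the fingers, y is the line along which they close (so a half turn about z gives the same grasp; the last joint's range is limited). The gripper opens to 85 mm and grips with 20 to 120 N. Pads are 22 mm wide; open, the fingers measure 114 mm over their backs; the gripper's body (76 mm by 85 mm) begins 54 mm behind the grasp point. The pads swing forward as they close: fully open they stand 13 mm farther back than shut.
Start: joints at [1.088, 0.351, 1.652, -0, 1.139, -0.085], TCP at [0.213, 0.507, 0.231] pointing down, gripper open.
Joint ranges: [-2.75, 2.75], [-0.79, 2.1], [0.01, 2.65], [-1.57, 4.71], [0.07, 3.14], [-2.87, 2.87]. Speed limits (rad/s): [2.22, 2.22, 2.79, 3.14, 3.14, 3.14].

## Interface

Orientations are given as a rotation vector (axis times angle).
In Python, from rig import r gives the robot as it stands.
- The arm moves only by the tool carry_out, never from a script. Its argument "rows" is text: rows parted by semicolons, each of 7 numbers parted by spaces: the shift along the tool's x, y, z in m, then the turn, a rotation vector about the tool's x, y, z in degrees, then the finger opening in m, from 0 to 0.0854. In form: dx dy dz rx ry rz hand; .... A call has 1 to 20 rows; each row is the pose to reach, as a shift and turn from the pose commanded when the call began, along the tool's axes at that moment; what a row does not reach only later rows make up. A row lasts 1/10 s, in which the tool goes at most 50 mm and 8.59 degrees, less where a joint would pass 70% of its speed; a pose out of reach is approached as far as the arm can. A call with a gripper value outside its range is refused whole. The fingers move at their own pace and stop on an object; "grip_force" is the grip in N (left out, the last holds). Time passes only in rows, so rows that repeat a pose let the fingers close. It gives the time, the measured TCP pose, the force, the opening and the grip force at its end, in the units of the state.
- r.sense(): the state, without advancing time (a new reading comes with each control period).
- r.camera(name): name is "side" or "top" or "wrist"; returns a dict with "color" (480x640x3 uint8, red, green, blue), "range_z" (480x640 float32, m along the optical axis (not along the pixel's ray), 0 where there is no reading), "K" (3x3 intrinsics, pixels), "R" (3x3) and "t" (3): a world point X has camera coordinates R X + t; the wrist camera has in their place "mount" (4x4, takes a point from camera to tool coordinates, whose origin is the TCP and whose axes are the flange's). Camera axes: x right, y down, z forward; pixel columns grow to the right and rows downward; lengths in m; the calibration is good to about 2 mm. A picture is of the moment at which its call begins: read the wrist's pose just before it.
- r.close_job(): hands the job in; it is judged then, once.
The state is a dict: "clock": time; "joint_positions": joint angles; "joint_velocities": joint speeds; "joint_torque": joint torques, N m; "eef_pos": TCP position; "ee_rot": TCP orientation; "wrist_force": force on the tool from outside, world axes, zero at the start; "moment": the same for the moment, N m; "opening": finger opening in m; "grip_force": force on a finger pad.
Only numpy, scipy, OpenCV 4.12 (cv2) and the standard library are available. Lean on these libraries where they do the work, as an engineer would, in place of code of your own. Each camera call takes 0.05 s, during which the arm holds its last target. There are 200 camera calls.

## Working session

There is one attempt and no reset: what is moved stays moved. The work goes in short steps, Python scripts to look and compute and a tool call to move; the robot and the scene stay as the last step left them, time stands still between calls to the robot, and variables do not carry over. Pictures are saved under pics/ and viewed, at most 10 in all, crops included, and the job is handed in when it is done.

Besides the shell and the picture viewer there is one more tool, called after ">>>" as a command line: name --argument value ..., lists and objects as JSON in quotes. carry_out: Moves the arm, as the interface text tells. Its arguments: {"type":"object","properties":{"rows":{"type":"string"},"grip_force":{"type":"number"}},"required":["rows"]}

```bash
mkdir -p pics
python3 - <<'E'
from rig import r
import cv2,numpy as np
print(r.sense())
for n in("top","side"):
    c=r.camera(n); np.savez(f"{n}0.npz",**{k:v for k,v in c.items() if isinstance(v,np.ndarray)})
    cv2.imwrite(f"pics/{n}0.png",c["color"][:,:,::-1]); print(n,c["K"],c["R"],c["t"])
E
```

```text
{'clock': 0.0, 'joint_positions': array([ 1.08839725e+00,  3.51255204e-01,  1.65242016e+00, -2.46692252e-06,
        1.13912728e+00, -8.46110364e-02]), 'joint_velocities': array([-1.53952482e-03, -1.64501348e-03, -1.26083676e-03,  7.69909296e-04,
        2.91048523e-05,  1.00811486e-03]), 'joint_torque': array([-5.39704183e-05, -5.06096077e+01, -2.91412157e+01, -8.87343754e-05,
        4.41505574e-03,  3.75493335e-05]), 'eef_pos': array([0.21288489, 0.50676415, 0.23074954]), 'ee_rot': array([-6.20664308e-01, -3.07932848e+00,  1.82556954e-03]), 'wrist_force': array([ 0.34076448, -0.35112675,  0.62472349]), 'moment': array([-0.02363126,  0.0172892 , -0.01999564]), 'grip_force': 0.0, 'opening': 0.08512107666103347}
top [[546.82878352   0.         329.1713871 ]
 [  0.         546.82878352 234.29010982]
 [  0.           0.           1.        ]] [[-0.02594552 -0.9993998   0.02295376]
 [-0.98987227  0.02247881 -0.14016989]
 [ 0.13956978 -0.02635807 -0.98986137]] [-0.00544443  0.60217712  1.29321485]
side [[534.76649109   0.         326.19396739]
 [  0.         534.76649109 249.02537627]
 [  0.           0.           1.        ]] [[ 0.99721994 -0.07198748  0.01924028]
 [-0.03389712 -0.66820449 -0.74320505]
 [ 0.0663579   0.74048671 -0.66878701]] [-0.59092772  0.10270716  1.42499735]
```

View pics/top0.png

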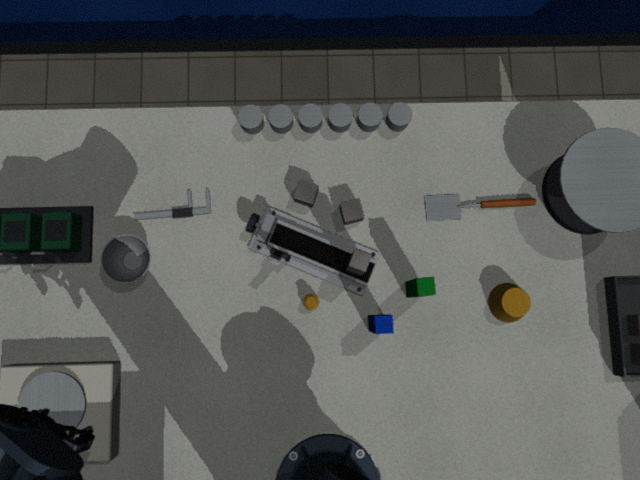

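View pics/side0.png

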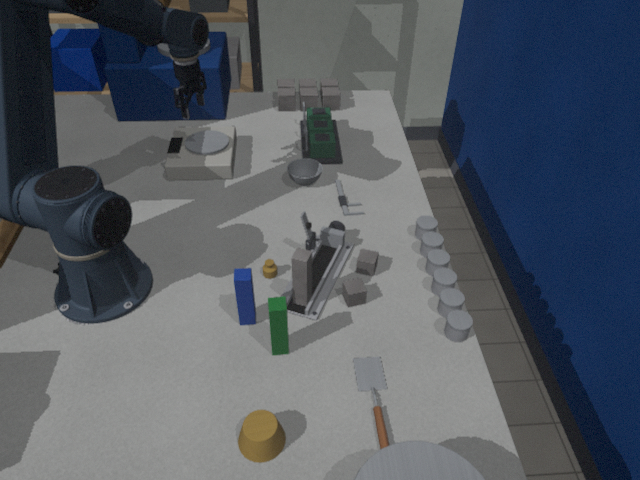

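The top view shows the bed spanning about (250–375, 205–297). The grey prism stands at (360,262), the anvil and gauge are near (262,225), and the keeper is near (280,255). The blue prism (380,323) and green prism (420,287) are decoys on the robot's side. The side view agrees, with the grey prism at (302,277).

```bash
cat > h.py <<'E'
import numpy as np,cv2
def cloud(c):
    z=c["range_z"].astype(float);K=c["K"];v,u=np.mgrid[:480,:640]
    P=np.stack([(u-K[0,2])/K[0,0]*z,(v-K[1,2])/K[1,1]*z,z],-1)
    return (P-c["t"])@c["R"]
def ray(c,uv,h):
    d=np.linalg.solve(c["K"],[uv[0],uv[1],1])@c["R"]; o=-c["t"]@c["R"]
    return o+d*(h-o[2])/d[2]
E
python3 - <<'E'
from h import *
c=dict(np.load("top0.npz"));W=cloud(c)
roi=np.zeros((480,640),bool);roi[195:305,235:400]=1
print("bench z",np.median(W[300:340,240:280,2]))
g=c["color"].astype(int).sum(2)
m=roi&(g<110)&(W[...,2]<.03)
n,l,s,ce=cv2.connectedComponentsWithStats(m.astype(np.uint8))
for i in range(1,n):
    if s[i,4]>100:
        p=np.argwhere(l==i)[:,::-1]
        q=np.array([ray(c,x,.012)[:2] for x in p],np.float32)
        print("strip",s[i],np.median(W[l==i][:,2]),cv2.minAreaRect(q*1000),(cv2.boxPoints(cv2.minAreaRect(q))).round(4).tolist())
for nm,lo,hi in(("plate+",.008,.034),("anvil",.052,.068),("prism",.14,.19),("tall",.07,.16)):
    m=roi&(W[...,2]>lo)&(W[...,2]<hi)
    n,l,s,ce=cv2.connectedComponentsWithStats(m.astype(np.uint8))
    for i in range(1,n):
        if s[i,4]>25:
            q=W[l==i]; R=cv2.minAreaRect((q[:,:2]*1000).astype(np.float32));print(nm,s[i],np.median(q[:,2]),q[:,2].max(),[np.round(x,1) for x in R],np.round(np.median(q[:,:2],0),4))
c=dict(np.load("side0.npz"));W=cloud(c)
roi=np.zeros((480,640),bool);roi[240:310,285:316]=1
m=roi&(W[...,2]>.163)&(W[...,2]<.185);q=W[m];print("side prism top",len(q),q.mean(0),cv2.minAreaRect((q[:,:2]*1000).astype(np.float32)))
big=lambda im,x0,x1,y0,y1,k:cv2.resize(im[y0:y1,x0:x1,::-1],None,fx=k,fy=k,interpolation=cv2.INTER_CUBIC)
t=dict(np.load("top0.npz"))["color"]
cv2.imwrite("pics/crop.png",np.hstack([big(t,240,390,195,305,3),cv2.resize(big(c["color"],265,365,200,320,3),(275,330))]))
E
```

```text
bench z -0.0004703492660404512
strip [ 270  224  104   58 1775] 0.0119706057973611 ((561.399169921875, -0.5119781494140625), (263.16204833984375, 51.21586608886719), 65.5884017944336) [[0.4837000072002411, -0.10970000177621841], [0.5303000211715698, -0.13089999556541443], [0.6391000151634216, 0.10869999974966049], [0.5924999713897705, 0.1298999935388565]]
plate+ [294 200  20   7  42] 0.020480897988742613 0.03388025309161062 [array([685. ,  41.9]), array([48.4,  6.2]), np.float64(78.0)] [0.6845 0.0403]
plate+ [ 252  209  128   84 3444] 0.012377930115706667 0.03384402231522779 [array([567.6,  17.5]), array([309. , 115.7]), np.float64(65.8)] [0.5689 0.0155]
plate+ [342 215  22  10  42] 0.022753665567605382 0.033899587778903166 [array([636.5, -77.3]), array([53. , 20.2]), np.float64(76.9)] [ 0.6363 -0.0722]
plate+ [303 294  16  11  74] 0.02679837007455562 0.033824194708794914 [array([446.5,  28.9]), array([36.5, 24.3]), np.float64(88.4)] [0.4488 0.0276]
anvil [246 214  13  17 125] 0.0607618078114902 0.06783308495938627 [array([634.4, 166. ]), array([17. , 43.3]), np.float64(65.5)] [0.632
[... 203 characters left out ...]
6 0.1779853376423402 [array([524.9, -82.9]), array([40. , 40.4]), np.float64(67.5)] [ 0.5233 -0.0824]
prism [268 256  11   7  32] 0.14443892494585475 0.14831323318585998 [array([534.4, 109.1]), array([23.2,  6.2]), np.float64(61.8)] [0.5347 0.1096]
tall [268 248  17  15 126] 0.11723850717771724 0.14831323318585998 [array([548.4, 108.6]), array([35.3, 31.8]), np.float64(64.3)] [0.544  0.1045]
tall [347 254  18  21  75] 0.11686072120009154 0.1591579253929441 [array([516.9, -70.2]), array([51. , 24.5]), np.float64(26.6)] [ 0.5087 -0.0715]
side prism top 236 [ 0.52403253 -0.08770442  0.17074831] ((498.3158264160156, -149.4654541015625), (185.93959045410156, 41.666412353515625), 68.6645278930664)
```

View pics/crop.png

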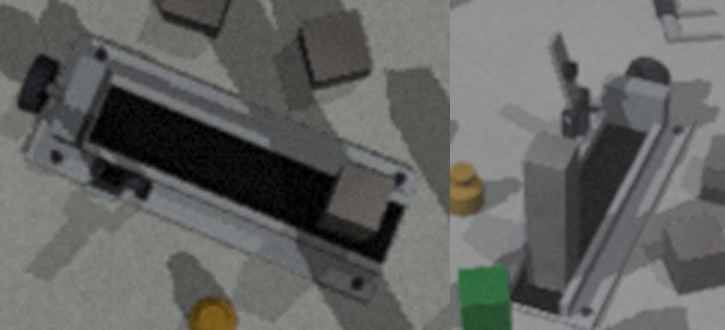

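```bash
cat >> h.py <<'E'
from scipy.spatial.transform import Rotation as Ro
U=np.array([.4115,.9114,0]);V=np.array([-.9114,.4115,0]);O=np.array([.5667,.0133,0])
def bed(P): d=np.asarray(P)-O; return np.stack([d@U,d@V,d[...,2]],-1)
def world(b): return O+b[0]*U+b[1]*V+np.array([0,0,b[2]])
def plan(s,*pts):
    R=Ro.from_rotvec(s["ee_rot"]);print("tcp bed",bed(s["eef_pos"]).round(4))
    for b in pts: print(b,"shift tool mm",(R.inv().apply(world(b)-s["eef_pos"])*1000).round(1))
E
python3 - <<'E'
from h import *
from rig import r
c=dict(np.load("top0.npz"));W=cloud(c);B=bed(W)
hsv=cv2.cvtColor(c["color"],cv2.COLOR_RGB2HSV)
for n,a,b in(("blue",105,130),("green",45,80)):
    m=(hsv[...,0]>a)&(hsv[...,0]<b)&(hsv[...,1]>120); m[:250]=0;m[360:]=0;m[:,:360]=0;m[:,450:]=0
    q=B[m];q=q[q[:,2]>.02];print(n,len(q),q.min(0).round(3),q.max(0).round(3),np.median(q,0).round(3)) if len(q) else 0
s=r.sense();print(r.pinch_z);R=Ro.from_rotvec(s["ee_rot"])
print("tool axes in bed",(np.stack([U,V,[0,0,1]])@R.as_matrix()).round(3))
for yaw in(0,):
    pass
X=U;Z=np.array([0,0,-1.]) 
for nm,X in(("x=U",U),("x=-U",-U),("x=V",V),("x=-V",-V)):
    M=np.stack([X,np.cross(Z,X),Z],1);print(nm,np.degrees((R.inv()*Ro.from_matrix(M)).as_rotvec()).round(2))
plan(s,(-.19,0,.23),(-.19,0,.15),(-.16,0,.15))
E
```

```text
blue 423 [-0.229  0.082  0.022] [-0.061  0.139  1.365] [-0.2    0.108  0.159]
green 471 [-0.283 -0.031  0.02 ] [-0.061  0.139  1.365] [-0.251 -0.003  0.158]
0.0187
tool axes in bed [[-0.026  1.    -0.001]
 [ 1.     0.026  0.   ]
 [ 0.    -0.001 -1.   ]]
x=U [-5.000e-02  4.000e-02  9.151e+01]
x=-U [-4.000e-02 -5.000e-02 -8.849e+01]
x=V [-0.06 -0.    1.51]
x=-V [ 0.0000e+00 -9.0000e-02 -1.7849e+02]
tcp bed [0.3042 0.5255 0.2308]
(-0.19, 0, 0.23) shift tool mm [-512.3 -507.9    1.3]
(-0.19, 0, 0.15) shift tool mm [-512.3 -507.8   81.3]
(-0.16, 0, 0.15) shift tool mm [-513.1 -477.8   81.3]
```

>>> carry_out --rows "-0.513 -0.483 0 0 0 1.5 0;-0.513 -0.483 0 0 0 1.5 0;-0.513 -0.483 0 0 0 1.5 0;-0.513 -0.483 0 0 0 1.5 0;-0.513 -0.483 0 0 0 1.5 0;-0.513 -0.483 0 0 0 1.5 0;-0.513 -0.483 0 0 0 1.5 0;-0.513 -0.483 0 0 0 1.5 0;-0.513 -0.483 0 0 0 1.5 0;-0.513 -0.483 0 0 0 1.5 0;-0.513 -0.483 0 0 0 1.5 0;-0.513 -0.483 0 0 0 1.5 0;-0.513 -0.483 0 0 0 1.5 0;-0.513 -0.483 0 0 0 1.5 0;-0.513 -0.483 0 0 0 1.5 0;-0.513 -0.483 0 0 0 1.5 0;-0.513 -0.483 0 0 0 1.5 0;-0.513 -0.483 0 0 0 1.5 0"

```text
clock: 1.9
eef_pos: [0.4985, -0.1357, 0.2313]
ee_rot: [-0.659, -3.071, -0.0]
wrist_force: [1.1, 0.6, 0.6]
opening: 0.0002
grip_force: 0.0
```

Run:
```python
from h import *
from rig import r
s=r.sense();print(s["clock"],s["opening"],s["wrist_force"]);plan(s,(-.165,-.0015,.15),(-.08,-.0015,.15))
c=r.camera("wrist");M=Ro.from_rotvec(s["ee_rot"]).as_matrix();mt=c["mount"]
z=c["range_z"].astype(float);K=c["K"];v,u=np.mgrid[:480,:640]
P=np.stack([(u-K[0,2])/K[0,0]*z,(v-K[1,2])/K[1,1]*z,z],-1)@mt[:3,:3].T+mt[:3,3]
B=bed(P@M.T+s["eef_pos"]);m=(z>0)&(abs(B[...,2]-.165)<.02)
n,l,st,_=cv2.connectedComponentsWithStats(m.astype(np.uint8))
for i in range(1,n):
    if st[i,4]>300:q=B[l==i];print(st[i],np.percentile(q,1,0).round(3),np.percentile(q,99,0).round(3),c["color"][l==i].mean(0))
cv2.imwrite("pics/w1.png",c["color"][:,:,::-1])
```

```text
1.9 0.00018926722468273142 [1.10603929 0.62828824 0.55991299]
tcp bed [-0.1639  0.0009  0.2313]
(-0.165, -0.0015, 0.15) shift tool mm [-2.4 -1.1 81.3]
(-0.08, -0.0015, 0.15) shift tool mm [-2.5 83.9 81.4]
[ 183    0  108  105 7039] [-0.23   0.086  0.148] [-0.184  0.13   0.161] [ 51.5733769  103.66714022 188.38556613]
[ 106  212  100   90 5092] [-0.285 -0.025  0.146] [-0.237  0.022  0.161] [ 57.78613511 151.55695208  79.61979576]
[ 384  214   82   81 6162] [-0.127 -0.017  0.146] [-0.087  0.022  0.173] [164.98653035 159.70967218 153.94368711]
```

View pics/w1.png

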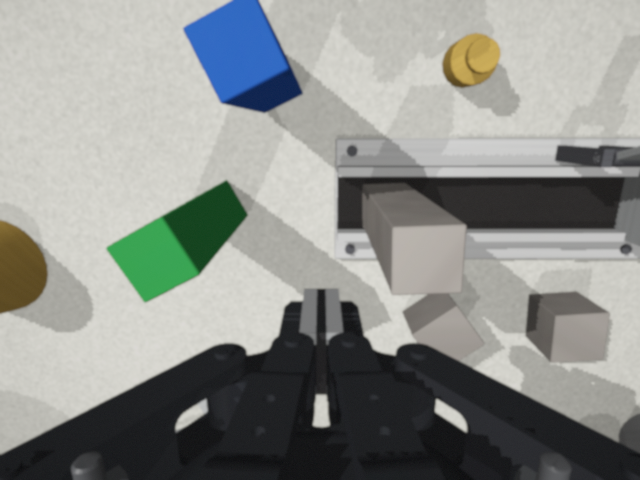

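The wrist view confirms the prism top at (430,258), nearly centred in the channel. The fingers at (322,310) are in the gap between it and the green decoy. I'll descend and push its top gently.

>>> carry_out --rows "-0.001 0 0.05 0 0 0 0;-0.001 0 0.081 0 0 0 0;-0.001 0 0.081 0 0 0 0;-0.001 0.008 0.081 0 0 0 0;-0.001 0.014 0.081 0 0 0 0;-0.001 0.02 0.081 0 0 0 0;-0.001 0.025 0.081 0 0 0 0;-0.001 0.03 0.081 0 0 0 0;-0.001 0.035 0.081 0 0 0 0;-0.001 0.04 0.081 0 0 0 0;-0.001 0.045 0.081 0 0 0 0;-0.001 0.05 0.081 0 0 0 0;-0.001 0.055 0.081 0 0 0 0;-0.001 0.06 0.081 0 0 0 0;-0.001 0.065 0.081 0 0 0 0;-0.001 0.07 0.081 0 0 0 0;-0.001 0.075 0.081 0 0 0 0;-0.001 0.08 0.081 0 0 0 0;-0.001 0.08 0.081 0 0 0 0;-0.001 0.08 0.081 0 0 0 0"

```text
clock: 3.95
eef_pos: [0.5327, -0.0644, 0.1503]
ee_rot: [-0.661, -3.071, 0.0]
wrist_force: [-0.6, 0.1, 0.2]
opening: 0.0
grip_force: 0.0
```

```bash
cat >> h.py <<'E'
def lying(r,name="top",lo=.04,hi=.062):
    c=r.camera(name);B=bed(cloud(c))
    m=(abs(B[...,1])<.035)&(B[...,0]>-.16)&(B[...,0]<.119)&(B[...,2]>lo)&(B[...,2]<hi)
    n,l,st,_=cv2.connectedComponentsWithStats(m.astype(np.uint8))
    for i in range(1,n):
        if st[i,4]>60:q=B[l==i];print(name,st[i],"med",np.median(q,0).round(4),np.percentile(q,1,0).round(3),np.percentile(q,99,0).round(3))
    return c
E
python3 - <<'E'
from h import *
from rig import r
s=r.sense();print(s["clock"],s["wrist_force"]);c=lying(r,"side");lying(r)
plan(s,(-.12,0,.15),(-.12,0,.026))
cv2.imwrite("pics/s2.png",cv2.resize(c["color"][200:320,240:400,::-1],None,fx=4,fy=4))
E
```

```text
3.95 [-0.58614915  0.06846091  0.16747643]
side [299 243  33  45 689] med [-0.0116  0.0007  0.0513] [-0.082 -0.02   0.041] [0.075 0.023 0.057]
top [282 231  40  30 650] med [0.0324 0.0047 0.0519] [-0.018 -0.016  0.044] [0.078 0.024 0.058]
tcp bed [-0.0848 -0.001   0.1503]
(-0.12, 0, 0.15) shift tool mm [  1.  -35.2   0.3]
(-0.12, 0, 0.026) shift tool mm [  1.  -35.2 124.3]
```

View pics/s2.png

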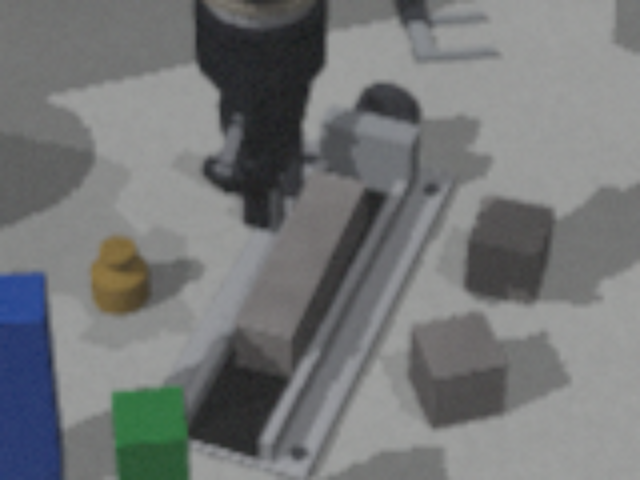

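The prism now lies flat in the channel from about bed x −0.082 to +0.078, on the strip at (300,270) in the crop. Next I'll descend behind it and push.

>>> carry_out --rows "0.001 -0.033 0 0 0 0 0;0.001 -0.033 0 0 0 0 0;0.001 -0.033 0.05 0 0 0 0;0.001 -0.033 0.09 0 0 0 0;0.001 -0.033 0.115 0 0 0 0;0.001 -0.033 0.123 0 0 0 0;0.001 -0.033 0.123 0 0 0 0;0.001 -0.025 0.123 0 0 0 0;0.001 -0.017 0.123 0 0 0 0;0.001 -0.011 0.123 0 0 0 0;0.001 -0.006 0.123 0 0 0 0;0.001 -0.001 0.123 0 0 0 0;0.001 0.004 0.123 0 0 0 0;0.001 0.009 0.123 0 0 0 0;0.001 0.014 0.123 0 0 0 0;0.001 0.018 0.123 0 0 0 0;0.001 0.02 0.123 0 0 0 0;0.001 0.022 0.123 0 0 0 0;0.001 0.022 0.123 0 0 0 0"

```text
clock: 5.95
eef_pos: [0.5413, -0.044, 0.028]
ee_rot: [0.66, 3.07, -0.001]
wrist_force: [-1.6, -3.8, 2.8]
opening: 0.0002
grip_force: 1.8
```

Run:
```python
from h import *
from rig import r
s=r.sense();print(s["clock"],s["wrist_force"]);lying(r,"side");lying(r)
plan(s,(-.0545,0,.026))
```

```text
5.95 [-1.64845764 -3.75276313  2.80728133]
side [304 233  38  53 412] med [ 0.0362 -0.01    0.0508] [-0.077 -0.026  0.041] [0.119 0.013 0.06 ]
top [270 226  42  31 687] med [0.0615 0.0046 0.0519] [ 0.01  -0.017  0.043] [0.11  0.024 0.058]
tcp bed [-0.0626 -0.0004  0.028 ]
(-0.0545, 0, 0.026) shift tool mm [0.4 8.1 2. ]
```

>>> carry_out --rows "0 0.002 0 0 0 0 0;0 0.004 0 0 0 0 0;0 0.006 0 0 0 0 0;0 0.008 0 0 0 0 0;0 0.008 0 0 0 0 0;0 0.008 0 0 0 0 0"

```text
clock: 6.65
eef_pos: [0.5443, -0.0369, 0.0277]
ee_rot: [0.661, 3.071, -0.001]
wrist_force: [-1.7, -6.0, 4.3]
opening: -0.0002
grip_force: 2.9
```

>>> carry_out --rows "0 0.001 0 0 0 0 0;0 0.002 0 0 0 0 0;0 0.002 0 0 0 0 0"

```text
clock: 6.95
eef_pos: [0.5443, -0.0366, 0.0277]
ee_rot: [-0.66, -3.071, 0.004]
wrist_force: [-8.1, -17.4, 7.9]
opening: -0.0001
grip_force: 10.4
```

The force rose to 19 N with no advance, so the prism is against the anvil. I'll back off, rise, and go over to the keeper's outer side.

>>> carry_out --rows "0 -0.012 0 0 0 0 0;0 -0.025 0 0 0 0 0;0 -0.025 0 0 0 0 0;0 -0.025 -0.05 0 0 0 0;0 -0.025 -0.1 0 0 0 0;0 -0.025 -0.15 0 0 0 0;0 -0.025 -0.19 0 0 0 0;0 -0.025 -0.19 0 0 0 0;0.05 0 -0.19 0 0 0 0;0.1 0.05 -0.19 0 0 0 0;0.13 0.1 -0.19 0 0 0 0;0.13 0.13 -0.19 0 0 0 0;0.13 0.13 -0.19 0 0 0 0;0.13 0.13 -0.19 0 0 0 0;0.13 0.13 -0.19 0 0 0 0"

```text
clock: 8.45
eef_pos: [0.4797, 0.1364, 0.2167]
ee_rot: [-0.661, -3.07, 0.001]
wrist_force: [-0.3, -0.6, 0.2]
opening: 0.0002
grip_force: 0.0
```

Run:
```python
from h import *
from rig import r
s=r.sense();print(s["clock"],s["wrist_force"]);c=lying(r,"side");lying(r)
B=bed(cloud(c));m=(abs(B[...,0]-.075)<.02)&(abs(B[...,1]-.06)<.03)&(B[...,2]>.11)&(B[...,2]<.16);q=B[m];print("tip",len(q),q.min(0),q.max(0))
plan(s,(.075,.11,.125),(.075,.02,.125))
cv2.imwrite("pics/s3.png",cv2.resize(c["color"][190:310,240:400,::-1],None,fx=4,fy=4))
```

```text
8.45 [-0.28274565 -0.58675227  0.24678651]
side [305 232  38  46 702] med [0.035  0.0008 0.0513] [-0.044 -0.024  0.041] [0.119 0.025 0.06 ]
top [ 269  223   66   40 1076] med [0.0364 0.0021 0.052 ] [-0.04  -0.018  0.044] [0.117 0.023 0.058]
tip 94 [0.059103   0.04552787 0.11010427] [0.08633266 0.0719998  0.14718438]
tcp bed [0.0764 0.1299 0.2167]
(0.075, 0.11, 0.125) shift tool mm [-20.   -1.3  91.7]
(0.075, 0.02, 0.125) shift tool mm [-110.    -1.3   91.6]
```

View pics/s3.png

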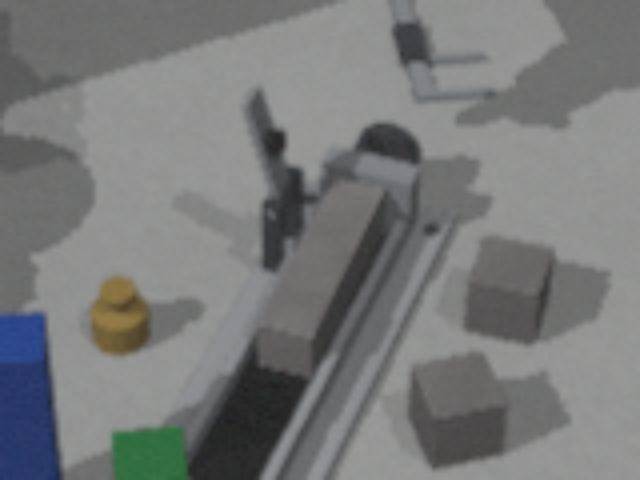

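The prism touches the anvil (its end at about (365,190) in the crop), and the keeper still leans out at (262,120). I'll push it over now.

>>> carry_out --rows "0 -0.001 0.05 0 0 0 0;0 -0.001 0.091 0 0 0 0;-0.015 -0.001 0.091 0 0 0 0;-0.035 -0.001 0.091 0 0 0 0;-0.043 -0.001 0.091 0 0 0 0;-0.05 -0.001 0.091 0 0 0 0;-0.057 -0.001 0.091 0 0 0 0;-0.064 -0.001 0.091 0 0 0 0;-0.071 -0.001 0.091 0 0 0 0;-0.078 -0.001 0.091 0 0 0 0;-0.085 -0.001 0.091 0 0 0 0;-0.092 -0.001 0.091 0 0 0 0;-0.099 -0.001 0.091 0 0 0 0;-0.106 -0.001 0.091 0 0 0 0;-0.113 -0.001 0.091 0 0 0 0;-0.12 -0.001 0.091 0 0 0 0;-0.126 -0.001 0.091 0 0 0 0;-0.13 -0.001 0.091 0 0 0 0;-0.13 -0.001 0.091 0 0 0 0;-0.13 -0.001 0.091 0 0 0 0"

```text
clock: 10.55
eef_pos: [0.5979, 0.0827, 0.1262]
ee_rot: [-0.661, -3.071, 0.0]
wrist_force: [0.2, 0.4, -0.2]
opening: -0.0001
grip_force: 0.0
```

>>> carry_out --rows "0 0 -0.05 0 0 0 0;0 0 -0.1 0 0 0 0;0.05 0 -0.12 0 0 0 0;0.1 0 -0.12 0 0 0 0;0.15 0 -0.12 0 0 0 0;0.2 0 -0.12 0 0 0 0;0.2 0 -0.12 0 0 0 0;0.2 0 -0.12 0 0 0 0;0.2 0 -0.12 0 0 0 0"

```text
clock: 11.45
eef_pos: [0.4165, 0.1649, 0.2465]
ee_rot: [0.661, 3.07, 0.0]
wrist_force: [0.9, -0.6, 0.4]
opening: -0.0002
grip_force: 0.0
```

Run:
```python
from h import *
from rig import r
s=r.sense();print(s["clock"],s["wrist_force"]);lying(r,"side");c=lying(r)
B=bed(cloud(c));m=(abs(B[...,0]-.075)<.009)&(B[...,1]>-.045)&(B[...,1]<.04)&(B[...,2]>.055);q=B[m]
print("arm",len(q),q[:,1].min(),q[:,1].max(),"z=",np.polyfit(q[:,1],q[:,2],1))
cv2.imwrite("pics/t4.png",cv2.resize(c["color"][195:305,240:390,::-1],None,fx=4,fy=4))
```

```text
11.45 [ 0.88917389 -0.57248809  0.40073558]
side [321 233  20  10  86] med [0.1133 0.0027 0.0521] [ 0.087 -0.025  0.044] [0.119 0.032 0.062]
side [305 244  28  34 504] med [ 0.0085 -0.0006  0.0512] [-0.044 -0.02   0.041] [0.071 0.021 0.06 ]
top [267 225  18  20 217] med [0.1032 0.0047 0.052 ] [ 0.088 -0.015  0.046] [0.119 0.024 0.06 ]
top [287 233  48  30 731] med [0.0109 0.0019 0.0519] [-0.04  -0.019  0.043] [0.062 0.022 0.058]
arm 248 -0.03925216584030259 0.0396321098103319 z= [-0.00452808  0.06593319]
```

View pics/t4.png

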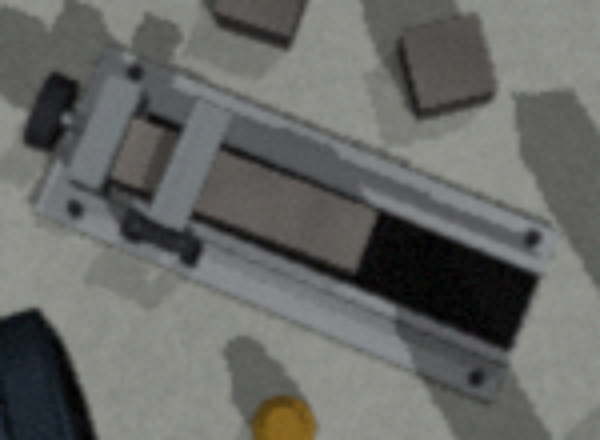

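Run:
```python
from h import *
from rig import r
for n in("top","side"):
    c=r.camera(n)
    for y in(-.012,0,.012):
        xs=np.arange(.100,.1301,.002);out=[]
        p=np.array([world((x,y,.052)) for x in xs])@c["R"].T+c["t"];p=p@c["K"].T;p=(p[:,:2]/p[:,2:]).astype(np.float32)
        print(n,y,cv2.remap(c["color"].mean(2).astype(np.float32),p[:,0][None],p[:,1][None],1)[0].round().astype(int))
    B=bed(cloud(c))
    m=(abs(B[...,1])<.015)&(abs(B[...,2]-.052)<.004)&(B[...,0]<.0);print("rear",np.sort(B[m][:,0])[:8].round(4))
    m=(abs(B[...,1])<.03)&(B[...,2]>.0565)&(B[...,2]<.064)&(B[...,0]>.105)&(B[...,0]<.15);print("anvil front",np.sort(B[m][:,0])[:8].round(4))
```

```text
top -0.012 [ 82  93  96  97  98 101  99 100 105 104  88  98 111 118 116 116]
top 0 [ 84  97  96  96  97  96 100 102 101  90  82 102 116 120 117 118]
top 0.012 [ 88  96  97  98  96  97  96  99  98  83  76  94 110 115 119 119]
rear [-0.814  -0.8088 -0.8071 -0.8036 -0.8023 -0.8015 -0.7992 -0.7987]
anvil front [0.1083 0.1113 0.1186 0.1188 0.1189 0.119  0.1191 0.1193]
side -0.012 [126 120 113 111 107 106 107 108 105 104 105 108 109 110 115 121]
side 0 [127 122 117 115 114 116 118 117 114 112 108 104 105 108 114 119]
side 0.012 [123 120 117 115 115 116 117 114 111 109 107 104 105 108 114 120]
rear [-0.288  -0.287  -0.2855 -0.2852 -0.2846 -0.284  -0.2839 -0.2836]
anvil front [0.1065 0.1135 0.1154 0.1163 0.1167 0.1168 0.117  0.1173]
```

The prism's end meets the anvil with only a thin seam showing, the keeper is level, and the tool is clear. I'll hand it in.

```bash
python3 -c "
from rig import r
print(r.close_job())"
```

```text
the job is handed in; nothing more can be done
None
```

I tipped the prism over, pushed it along the channel until it touched the anvil, and flipped the keeper arm level onto it. The arm finished clear, and I handed the job in at about 11.6 s; the hand-in returned no verdict.

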